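Fetch the needle valve from the catch-locked fittings case

TASK

Take the brass needle valve with the red handle out of the grey fittings case and set it down (do not drop it) in the green tray, standing on its base with the handle up, then slide the case's white cover fully home again. The orange catch may or may not be holding the cover, and nobody remembers which end of its slot is the locked one; you find out by trying the cover. Leave the other two fittings in their compartments and do not disturb the flask or the flow meter.

Things in the scene. Friction and masses are not known exactly. Their poses are not given: they have to be found in the camera images.
- case: Grey fittings case, fixed. Origin: centre of its storage opening, at bench level; +y is the way the cover opens. Opening 200 (x) by 125 mm (y) in three compartments side by side along x (64 by 125 mm, centres x = -68, 0, +68 mm, 4 mm dividers). Floor at z = 6 mm, wall tops 43 to 52 mm; two rails at x = +-108 mm, tops at 56 mm, run to y = 250 mm. Base 226 mm wide, y from -83 to 253 mm.
- cover (a joint): Slide of the white cover along the case's +y, in m: 0 shut, 0.145 fully open (all compartments clear). About 2 N of friction, stays where it is left, no spring. The cover is a plate 208 by 173 mm, its top 52 mm above the bench. If the catch is locking, it gives only about 2 mm and then stops dead.
- cover_handle (a point): Centre of the top of the blue handle fin on the cover: 60 mm along the case's x, 14 mm thick along the case's y, 24 mm high, its top 76 mm above the bench. When shut it lies at x = 0, y = -10 mm in the case's frame; it moves with the cover.
- catch (a joint): Slide of the orange catch along the case's x, -0.015 to +0.015 m; 1.5 N friction, stays where left. Starts between -0.015 and -0.005. Its tongue meets a keeper hidden in the case, fitted on either side (unknown): either the cover is locked while the catch is below +0.002 and free above, or locked above -0.002 and free below. So its place does not tell whether it holds; halfway always holds.
- catch_top (a point): Centre of the top of the orange catch, an upright block 16 by 16 mm and 18 mm high on the cover, its top 70.5 mm above the bench; it lies 93 mm from the handle centre towards the case's +y and moves with cover and catch.
- valve: Brass needle valve, the part wanted: block 28 (x) by 20 (y) by 22 mm high, round stubs making it 44 mm long along x, thin red handle bar (28 by 8 mm, along x) on top, 35 mm high in all, about 0.12 kg. Origin: centre of its underside, z up. Stands in one compartment, its x within 0.35 rad of the case's x, 0 to 20 mm off the compartment's centre towards the case's -y.
- gauge: Black round pressure gauge with pale face, 40 mm diameter, 21 mm high, with a steel stub, lying in another compartment. Origin: centre of its underside. Leave it in its compartment.
- tee: Steel tee piece, 18 mm tube, 44 mm long along its x with a branch, lying in another compartment. Origin: centre of its underside. Leave it in its compartment.
- tray: Green open parts tray fixed on the bench, outside 160 (x) by 130 (y) by 25 mm high, walls and floor 4 mm thick (inner floor 4 mm above the bench). Origin: centre of its underside.
- flask: Conical glass flask, 82 mm diameter at the base, 122 mm high, standing loose on the bench. Origin: centre of its underside. A bystander.
- meter: White and teal flow meter box, 55 by 70 mm (94 mm over its stubs) and 46 mm high, loose on the bench. Origin: centre of its underside. A bystander.

How it is judged:
By the outcome, as a careful person would: the job done as asked, in the order asked, and still so for the second after the job is handed in, with the robot touching nothing.
It also fails if it takes over 72 s, if anything falls off the work surface, if the arm or the gripper's body presses on something with over 40 N, if the wrist force passes 120 N, or if a joint passes its speed limit or range.

ROBOT

A 6-joint arm with a two-finger parallel gripper is mounted at the origin on the work surface. World frame = base frame: x ahead of the robot, y to its left, z up, the work surface at z = 0. Lengths are in m, angles in degrees, forces in N, time in s.
With the tool pointing down it reaches from about 0.3 to 0.75 m from the base axis. Payload 8.5 kg.
Tool frame: the origin (TCP) lies at the very end of the fingers, on their centre line; the grasp point (between the pads) lies 19 mm behind it; y points along the fingers, z is the direction in which the jaws open and shut, and the axes are right-handed (so a half turn about y gives the same grasp; the last joint's range is limited). The gripper opens to 85 mm and grips with 20 to 120 N. Pads are 22 mm wide; open, the fingers measure 114 mm over their backs; the gripper's body (76 mm by 85 mm) begins 54 mm behind the grasp point. The pads swing forward as they close: fully open they stand 13 mm farther back than shut.
Start: joints at [61.862, 21.807, 74.336, -0, 83.858, -12.336], TCP at [0.15, 0.529, 0.231] pointing down, gripper open.
Joint ranges: [-178.18, 178.18], [-50.72, 133.34], [12.68, 142.11], [-81.47, 261.47], [9.98, 163.14], [-165.26, 165.26]. Speed limits (degrees/s): [136.94, 136.94, 180, 180, 180, 180].

INTERFACE

Orientations are given as a 3x3 rotation matrix whose columns are the frame's x, y, z axes.
In Python, from rig import env gives the robot as it stands. The module is installed in compiled form; this text tells all that it offers.
- The arm moves only by the tool servo_tool, never from a script. Its argument "rows" is one flat list of numbers, 7 for each row, row after row: the opening, from 0 (shut) to 1 (fully open), then the shift along the world's x, y, z in m, then the turn, a rotation vector about the world's x, y, z in degrees. A call has 1 to 10 rows; each row shifts and turns the commanded pose from where the row before left it; what a row does not reach is not made up. A row lasts 1/12 s, in which the tool goes at most 41.7 mm and 7.16 degrees, less where a joint would pass 70% of its speed; a pose out of reach is approached as far as the arm can. A call with a gripper value outside its range is refused whole. The fingers move at their own pace and stop on an object; "force" is the grip in N (left out, the last holds). Time passes only in rows, so rows that do not move let the fingers close. It gives the time, the measured TCP pose, the force and the opening at its end, in the units of the state.
- env.observe(): the state, without advancing time (a new reading comes with each control period).
- env.get_image(name): name is "scene" or "top"; returns the picture (420x560x3 uint8, red, green, blue); there is no depth.
- env.camera_model(name): a dict with "camera_matrix" (3x3 intrinsics, pixels), "k1" (the pictures are not rectified: a ray, as slopes to the right and down, at radius r is drawn at 1 + k1 r^2 times it, then the intrinsics apply), "R" (3x3) and "t" (3): a world point X has camera coordinates R X + t. Camera axes: x right, y down, z forward; pixel columns grow to the right and rows downward; lengths in m; the calibration is good to about 2 mm. A picture is of the moment at which its call begins. camera_model takes no time and is no camera call.
- env.close_job(): hands the job in, once; it reports no verdict.
The state is a dict: "time_s": time; "q": joint angles; "qvel": joint speeds; "joint_efforts": joint torques, N m; "position": TCP position; "tool_rot": TCP orientation; "ft_force": force on the tool from outside, world axes, zero at the start; "wrist_torque": the same for the moment, N m; "grip_width": finger opening in m.
Only numpy, scipy, OpenCV 4.12 (cv2) and the standard library are available. Lean on these libraries where they do the work, as an engineer would, in place of code of your own. Each camera call takes 0.05 s, during which the arm holds its last target.

## Working session

There is one attempt and no reset: what is moved stays moved. The work goes in short steps, Python scripts to look and compute and a tool call to move; the robot and the scene stay as the last step left them, time stands still between calls to the robot, and variables do not carry over. Pictures are saved under pics/ and viewed, and the job is handed in when it is done.

Besides the shell and the picture viewer there is one more tool, called after "Request:" as a command line: name --argument value ..., lists and objects as JSON in quotes. servo_tool: Moves the arm, as the interface text tells. Its arguments: {"type":"object","properties":{"rows":{"type":"array","items":{"type":"number"}},"force":{"type":"number"}},"required":["rows"]}

```bash
mkdir -p pics; python3 - <<'E'
from rig import env
import cv2
s=env.observe();print(s)
for n in("scene","top"):
    im=env.get_image(n);cv2.imwrite(f"pics/{n}0.png",im[:,:,::-1]);m=env.camera_model(n);print(n,m)
E
```

```text
{'time_s': 0.0, 'q': array([ 6.18631352e+01,  2.18422098e+01,  7.43866918e+01, -6.40694992e-04,
        8.38577975e+01, -1.23351613e+01]), 'qvel': array([0.15448241, 0.0196144 , 0.01885113, 0.04679399, 0.06340487,
       0.00777619]), 'joint_efforts': array([ 2.84306800e-03, -4.48443782e+01, -2.31285775e+01,  4.78186314e-05,
        4.63870936e-03, -2.80689967e-06]), 'position': array([0.14962295, 0.52894214, 0.23068894]), 'tool_rot': array([[ 9.62210116e-01, -7.03782131e-04,  2.72307175e-01],
       [-2.72307905e-01, -1.33960435e-03,  9.62209234e-01],
       [-3.12401788e-04, -9.99998855e-01, -1.48062630e-03]]), 'ft_force': array([ 0.49836794, -0.51313609,  0.34228086]), 'wrist_torque': array([-0.0538907 ,  0.00786535,  0.0036359 ]), 'grip_width': 0.08550531829301915}
scene {'camera_matrix': array([[447.35045352,   0.        , 276.45967052],
       [  0.        , 447.35045352, 212.73966385],
       [  0.        ,   0.        ,   1.        ]]), 'k1': -0.08169198578966747, 'R': array([[-0.7455412 ,  0.66640162,  0.00878639],
       [ 0.55334871,  0.62630276, -0.54913574],
       [-0.37144789, -0.40454138, -0.83568699]]), 't': array([ 0.38957678, -0.19150159,  1.27866158])}
top {'camera_matrix': array([[509.49948166,   0.        , 278.29294412],
       [  0.        , 509.49948166, 207.65683059],
       [  0.        ,   0.        ,   1.        ]]), 'k1': 0.04513524462456523, 'R': array([[ 0.02638158, -0.99964168,  0.00453082],
       [-0.99765803, -0.02661481, -0.06300885],
       [ 0.06310686, -0.00285793, -0.99800268]]), 't': array([-0.04175955,  0.45519988,  1.2676458 ])}
```

View pics/scene0.png

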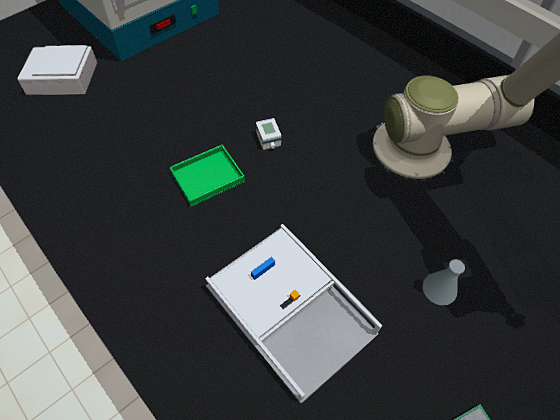

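View pics/top0.png

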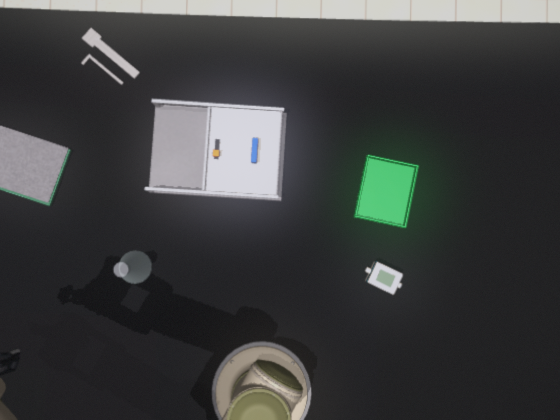

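The scene picture shows the case (shut) with the blue handle at about (263,268) and the catch at (293,296), and the tray at (207,174). In the top view the handle is at (254,150), the catch at (216,153), the tray at (387,191), the flask at (135,267) and the meter at (385,278). I'll segment by colour and enlarge.

```bash
cat > h.py <<'E'
import numpy as np, cv2
from rig import env
from scipy.optimize import least_squares
def ray(n,p):
    m=env.camera_model(n);K=m["camera_matrix"];d=(np.array(p,float)-K[:2,2])/[K[0,0],K[1,1]]
    u=d.copy()
    for _ in range(20): u=d/(1+m["k1"]*(u@u))
    R=m["R"];return -R.T@m["t"],R.T@np.array([u[0],u[1],1])
def atz(n,p,z):
    c,d=ray(n,p);return c+d*(z-c[2])/d[2]
def proj(n,X):
    m=env.camera_model(n);K=m["camera_matrix"];X=np.atleast_2d(X)@m["R"].T+m["t"]
    u=X[:,:2]/X[:,2:];u=u*(1+m["k1"]*(u**2).sum(1,keepdims=True));return u*[K[0,0],K[1,1]]+K[:2,2]
def seg(im,lo,hi,box=None):
    h=cv2.cvtColor(im,cv2.COLOR_RGB2HSV);m=cv2.inRange(h,lo,hi)
    if box: k=np.zeros_like(m);k[box[1]:box[3],box[0]:box[2]]=1;m*=k
    return m
def crop(im,b,f,name): cv2.imwrite("pics/"+name,cv2.resize(im[b[1]:b[3],b[0]:b[2],::-1],None,fx=f,fy=f,interpolation=cv2.INTER_CUBIC))
E
python3 - <<'E'
from h import *
for n,box in(("scene",(160,130,400,410)),("top",(130,80,430,300))):
    im=cv2.imread(f"pics/{n}0.png")[:,:,::-1]
    for nm,lo,hi,z in(("blue",(105,120,80),(125,255,255),.074),("orange",(8,150,120),(22,255,255),.07),("green",(55,150,60),(80,255,255),.02)):
        m=seg(im,lo,hi,box);c=max(cv2.findContours(m,0,2)[0],key=cv2.contourArea)
        r=cv2.minAreaRect(c);M=cv2.moments(m,True);p=(M['m10']/M['m00'],M['m01']/M['m00'])
        print(n,nm,M['m00'],np.round(p,1),r,atz(n,p,z).round(4))
        if n=="top": print([atz(n,q,z).round(4)[:2].tolist() for q in cv2.boxPoints(r)])
    crop(im,(140,90,300,210) if n=="top" else (195,215,390,405),4.8 if n=="top" else 3,n+"c.png")
E
```

```text
scene blue 226.0 [262.7 267.7] ((262.5400085449219, 267.7200012207031), (8.600000381469727, 27.60000228881836), 53.13010025024414) [0.5964 0.0365 0.074 ]
scene orange 33.0 [294.5 294.6] ((294.5, 291.5), (3.0, 5.0), 90.0) [0.586  0.1279 0.07  ]
scene green 2634.0 [206.7 174.5] ((207.6177215576172, 173.61512756347656), (45.18815612792969, 64.72794342041016), 64.9164047241211) [ 0.5117 -0.2917  0.02  ]
top blue 103.0 [254.1 149.9] ((254.10153198242188, 149.5786895751953), (4.559810638427734, 23.084043502807617), 4.085616588592529) [0.5905 0.0327 0.074 ]
[[0.5635, 0.0393], [0.6196, 0.0369], [0.6191, 0.0259], [0.563, 0.0283]]Traceback (most recent call last):
  File "<stdin>", line 5, in <module>
ValueError: max() iterable argument is empty
```

```bash
ls pics
```

```text
scene0.png
scenec.png
top0.png
```

View pics/scenec.png

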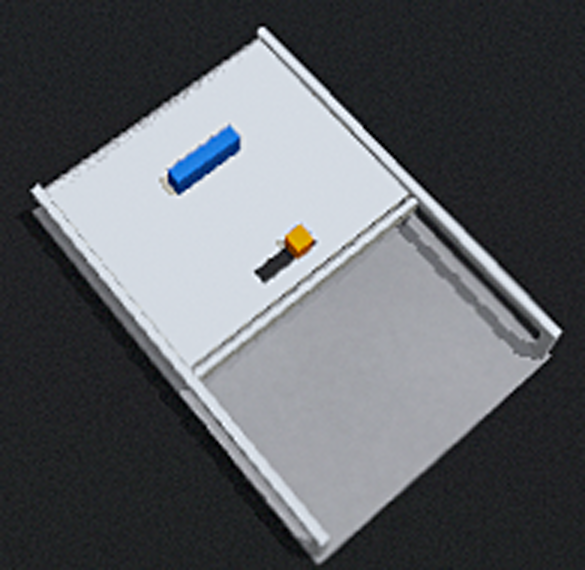

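```bash
python3 - <<'E'
from h import *
im=cv2.imread("pics/top0.png")[:,:,::-1]
crop(im,(140,90,300,210),4.8,"topc.png");crop(im,(340,140,430,300),3.7,"topt.png")
im=cv2.imread("pics/scene0.png")[:,:,::-1]
crop(im,(160,110,290,215),5,"scenet.png")
E
```

```text
(no output)
```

View pics/topc.png

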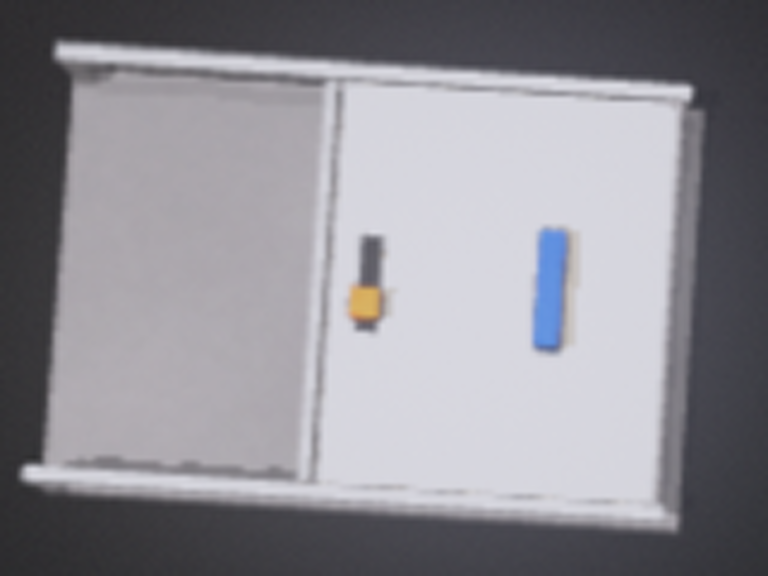

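View pics/topt.png

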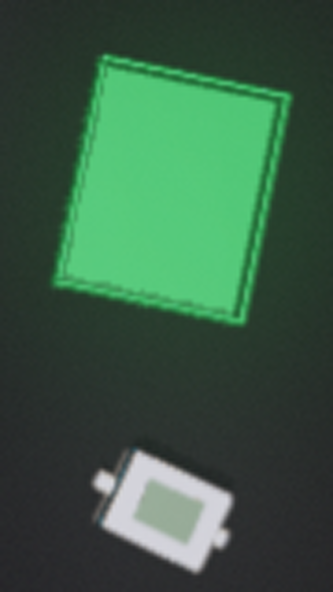

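View pics/scenet.png

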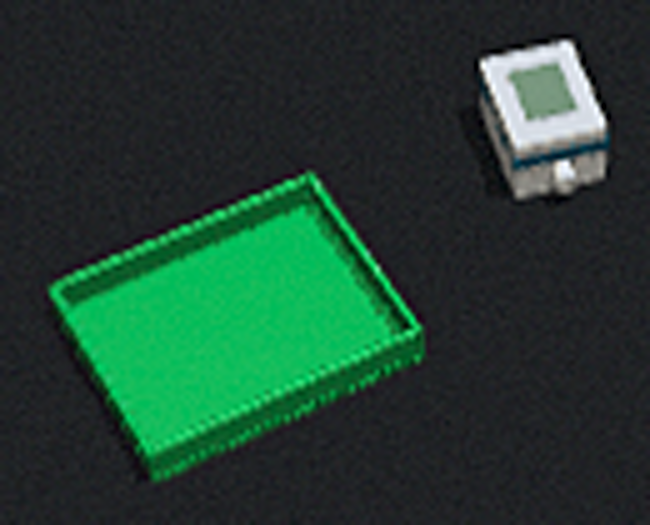

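```bash
python3 - <<'E'
from h import *
T=lambda a,b:((a+.5)/4.8-.5+140,(b+.5)/4.8-.5+90)
S=lambda a,b:((a+.5)/3-.5+195,(b+.5)/3-.5+215)
g=[("top",T(550,290),(0,-.010,.076)),("top",T(57,50),(.108,.25,.056)),("top",T(24,473),(-.108,.25,.056)),
("scene",S(204,154),(0,-.01,.076)),("scene",S(557,332),(-.108,.25,.056)),("scene",S(325,540),(.108,.25,.056))]
def W(p,X):
    c,s=np.cos(p[2]),np.sin(p[2]);return np.array([p[0]+c*X[0]-s*X[1],p[1]+s*X[0]+c*X[1],X[2]])
f=lambda p:np.concatenate([proj(n,W(p,X))[0]-q for n,q,X in g])
r=least_squares(f,[.58,.04,0.05],loss="soft_l1");p=r.x;print(p,np.degrees(p[2]),r.fun.reshape(-1,2).round(1))
for n,q in(("top",T(366,302)),("scene",S(300,232))):
    w=atz(n,q,.0705);d=w[:2]-p[:2];c,s=np.cos(p[2]),np.sin(p[2]);print(n,w.round(4),"case",(c*d[0]+s*d[1]).round(4),(-s*d[0]+c*d[1]).round(4))
for nm,X in(("handle",(0,-.01,.076)),("catch0",(0,.083,.07))):print(nm,W(p,X).round(4))
U=lambda a,b:((a+.5)/3.7-.5+340,(b+.5)/3.7-.5+140)
V=lambda a,b:((a+.5)/5-.5+160,(b+.5)/5-.5+110)
q=[atz("top",U(*k),.025) for k in((103,56),(291,95),(243,324),(55,285))];print("tray",np.round(q,4),np.mean(q,0))
q=[atz("scene",V(*k),.025) for k in((312,174),(424,336),(154,462),(50,292))];print("tray",np.round(q,4),np.mean(q,0))
print("meter",atz("top",U(165,510),.046),"flask",atz("top",(137,266),0), atz("top",(119,269),.122))
# top-view rail other ends
for k in((692,94),(668,512)):
    w=atz("top",T(*k),.056);d=w[:2]-p[:2];print((c*d[0]+s*d[1]).round(4),(-s*d[0]+c*d[1]).round(4))
E
```

```text
[ 0.59276062  0.04211298 -0.03736796] -2.141026588274601 [[ 0.1 -1. ]
 [ 0.2 -0.1]
 [ 0.2 -0.7]
 [ 0.1 -1.1]
 [ 0.5  0.3]
 [ 0.7 -0.2]]
top [0.5821 0.125  0.0705] case -0.0137 0.0824
scene [0.5819 0.1239 0.0705] case -0.0139 0.0813
handle [0.5924 0.0321 0.076 ]
catch0 [0.5959 0.1251 0.07  ]
tray [[ 0.5944 -0.2498  0.025 ]
 [ 0.571  -0.3771  0.025 ]
 [ 0.4152 -0.3465  0.025 ]
 [ 0.4381 -0.2201  0.025 ]] [ 0.50466554 -0.29837075  0.025     ]
tray [[ 0.4177 -0.3453  0.025 ]
 [ 0.4436 -0.2157  0.025 ]
 [ 0.5981 -0.2443  0.025 ]
 [ 0.5751 -0.3722  0.025 ]] [ 0.50858825 -0.29440755  0.025     ]
meter [ 0.29116245 -0.29127923  0.046     ] flask [0.30071403 0.32140553 0.        ] [0.30003109 0.32889379 0.122     ]
0.1067 -0.0748
-0.1086 -0.0762
```

Request:
servo_tool --rows '[0.6, 0.022, -0.025, 0, 0, 0, 0.7, 0.6, 0.022, -0.025, 0, 0, 0, 0.7, 0.6, 0.022, -0.025, 0, 0, 0, 0.7, 0.6, 0.022, -0.025, 0, 0, 0, 0.7, 0.6, 0.022, -0.025, 0, 0, 0, 0.7, 0.6, 0.022, -0.025, 0, 0, 0, 0.7, 0.6, 0.022, -0.025, 0, 0, 0, 0.7, 0.6, 0.022, -0.025, 0, 0, 0, 0.7, 0.6, 0.022, -0.025, 0, 0, 0, 0.7, 0.6, 0.022, -0.025, 0, 0, 0, 0.7]'

```text
time_s: 0.93
position: [0.3704, 0.2777, 0.2312]
tool_rot: [[0.988, -0.0, 0.152], [-0.152, -0.0, 0.988], [-0.0, -1.0, -0.0]]
ft_force: [-0.3, 1.1, 0.5]
grip_width: 0.0511
```

Request:
servo_tool --rows '[0.6, 0.022, -0.025, 0, 0, 0, 0.7, 0.6, 0.022, -0.025, 0, 0, 0, 0.7, 0.6, 0.022, -0.025, 0, 0, 0, 0.7, 0.6, 0.022, -0.025, 0, 0, 0, 0.7, 0.6, 0.022, -0.025, -0.01, 0, 0, 0.7, 0.6, 0.022, -0.025, -0.01, 0, 0, 0.7, 0.6, 0.022, -0.025, -0.02, 0, 0, 0.7, 0.6, 0.022, -0.025, -0.02, 0, 0, 0.7, 0.6, 0.022, -0.025, -0.02, 0, 0, 0.7, 0.6, 0.022, -0.022, -0.02, 0, 0, 0.7]'

```text
time_s: 1.77
position: [0.5905, 0.0304, 0.13]
tool_rot: [[1.0, -0.001, 0.031], [-0.031, -0.0, 1.0], [-0.001, -1.0, -0.0]]
ft_force: [0.4, -0.7, 0.2]
grip_width: 0.0511
```

Request:
servo_tool --rows '[0.6, 0, 0.001, -0.03, 0, 0, 0, 0.6, 0.001, 0, -0.03, 0, 0, 0, 0.5, 0, 0, -0.013, 0, 0, 0, 0.3, 0, 0, 0, 0, 0, 0, 0, 0, 0, 0, 0, 0, 0, 0, 0, 0, 0, 0, 0, 0, 0, 0, 0, 0, 0, 0, 0, 0, 0, 0, 0, 0, 0, 0]' --force 40

```text
time_s: 2.43
position: [0.591, 0.0332, 0.059]
tool_rot: [[1.0, 0.001, 0.031], [-0.031, -0.0, 1.0], [0.001, -1.0, -0.0]]
ft_force: [0.2, -0.4, -4.7]
grip_width: 0.013
```

Request:
servo_tool --rows '[0, 0, 0.002, 0, 0, 0, 0, 0, 0, 0.003, 0, 0, 0, 0, 0, 0, 0.003, 0, 0, 0, 0, 0, 0, 0, 0, 0, 0, 0]'

```text
time_s: 2.77
position: [0.5911, 0.0352, 0.059]
tool_rot: [[0.999, 0.0, 0.032], [-0.032, -0.011, 0.999], [0.001, -1.0, -0.011]]
ft_force: [-3.6, -34.3, -2.6]
grip_width: 0.013
```

The cover stopped dead after 2 mm with 34 N, so it is locked where the catch stands. I'll release the handle and slide the catch to +x.

Request:
servo_tool --rows '[0, 0, -0.003, 0, 0, 0, 0, 0, 0, -0.003, 0, 0, 0, 0, 0.3, 0, 0, 0, 0, 0, 0, 0.6, 0, 0, 0, 0, 0, 0, 0.6, 0, 0, 0.02, 0, 0, 0, 0.6, 0, 0, 0.03, 0, 0, 0, 0.6, -0.004, 0.03, 0, 0, 0, 0, 0.6, -0.004, 0.03, 0, 0, 0, 0, 0.6, -0.002, 0.032, 0, 0, 0, 0, 0.6, 0, 0, 0, 0, 0, 0]'

```text
time_s: 3.6
position: [0.5799, 0.1324, 0.1091]
tool_rot: [[1.0, 0.001, 0.026], [-0.026, 0.002, 1.0], [0.001, -1.0, 0.002]]
ft_force: [0.5, -0.3, 0.5]
grip_width: 0.0513
```

```bash
python3 - <<'E'
from h import *
s=env.observe();print(s['position'],s['ft_force'])
im=env.get_image("scene");crop(im,(210,200,390,335),4.4,"s1.png")
E
```

```text
[0.57988739 0.13243748 0.10913369] [ 0.53028342 -0.33990985  0.45210698]
```

View pics/s1.png

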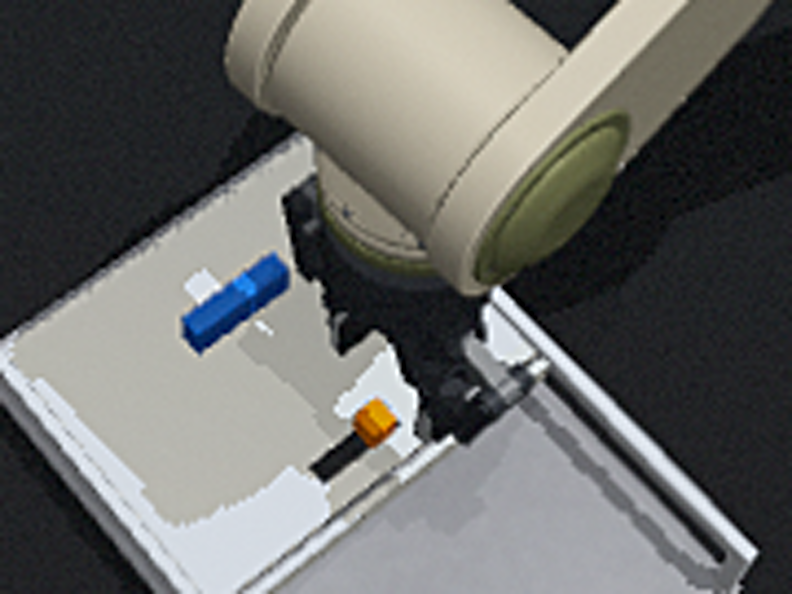

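The fingers hover over the catch at (375,423) in the crop, at about y = 0.132, some 7 mm too far in +y. I'll correct this while going down.

Request:
servo_tool --rows '[0.6, 0.002, -0.007, 0, 0, 0, 0, 0.6, 0, 0, -0.025, 0, 0, 0, 0.6, 0, 0, -0.022, 0, 0, 0, 0.3, 0, 0, 0, 0, 0, 0, 0, 0, 0, 0, 0, 0, 0, 0, 0, 0, 0, 0, 0, 0, 0, 0, 0, 0, 0, 0, 0, 0, 0, 0, 0, 0, 0, 0]' --force 40

```text
time_s: 4.32
position: [0.583, 0.1246, 0.0625]
tool_rot: [[1.0, 0.002, 0.032], [-0.032, 0.009, 0.999], [0.002, -1.0, 0.009]]
ft_force: [1.8, 26.2, -5.6]
grip_width: 0.0145
```

Request:
servo_tool --rows '[0, 0, 0.002, 0, 0, 0, 0, 0, 0, 0.0, 0, 0, 0, 0]'

```text
time_s: 4.48
position: [0.583, 0.1249, 0.0623]
tool_rot: [[1.0, 0.001, 0.031], [-0.031, 0.005, 1.0], [0.001, -1.0, 0.005]]
ft_force: [1.2, 17.6, -7.8]
grip_width: 0.0147
```

Request:
servo_tool --rows '[0, 0, 0.003, 0, 0, 0, 0, 0, 0.004, 0, 0, 0, 0, 0, 0, 0.005, 0, 0, 0, 0, 0, 0, 0.005, 0, 0, 0, 0, 0]'

```text
time_s: 4.82
position: [0.5974, 0.1249, 0.0619]
tool_rot: [[0.999, 0.0, 0.032], [-0.032, 0.0, 0.999], [0.0, -1.0, 0.0]]
ft_force: [-1.6, 1.8, -3.5]
grip_width: 0.0142
```

Sliding freely with about 1.6 N. I'll continue to the end stop.

Request:
servo_tool --rows '[0, 0.005, 0, 0, 0, 0, 0, 0, 0.005, -0.001, 0, 0, 0, 0, 0, 0.004, 0, 0, 0, 0, 0, 0, 0.002, 0, 0, 0, 0, 0, 0, 0, 0, 0, 0, 0, 0]'

```text
time_s: 5.23
position: [0.6106, 0.1245, 0.0616]
tool_rot: [[0.999, -0.007, 0.031], [-0.031, 0.001, 1.0], [-0.007, -1.0, 0.0]]
ft_force: [-14.4, 3.9, 5.8]
grip_width: 0.0143
```

Request:
servo_tool --rows '[0, -0.002, 0, 0, 0, 0, 0, 0.3, 0, 0, 0, 0, 0, 0, 0.6, 0, 0, 0, 0, 0, 0, 0.6, 0, 0, 0.022, 0, 0, 0, 0.6, -0.005, -0.03, 0.01, 0, 0, 0, 0.6, -0.006, -0.03, 0, 0, 0, 0, 0.6, -0.006, -0.032, 0, 0, 0, 0, 0.6, 0, 0, 0, 0, 0, 0]'

```text
time_s: 5.9
position: [0.5942, 0.027, 0.0942]
tool_rot: [[0.999, 0.002, 0.036], [-0.036, -0.002, 0.999], [0.002, -1.0, -0.002]]
ft_force: [0.7, -0.7, -0.2]
grip_width: 0.0515
```

```bash
python3 - <<'E'
from h import *
s=env.observe();print(s['position'],s['ft_force'])
im=env.get_image("top");crop(im,(140,90,300,210),4.8,"t2.png")
im=env.get_image("scene");crop(im,(210,200,390,335),4.4,"s2.png")
E
```

```text
[0.59423505 0.0270273  0.09415335] [ 0.71532896 -0.72112732 -0.2134393 ]
```

View pics/s2.png

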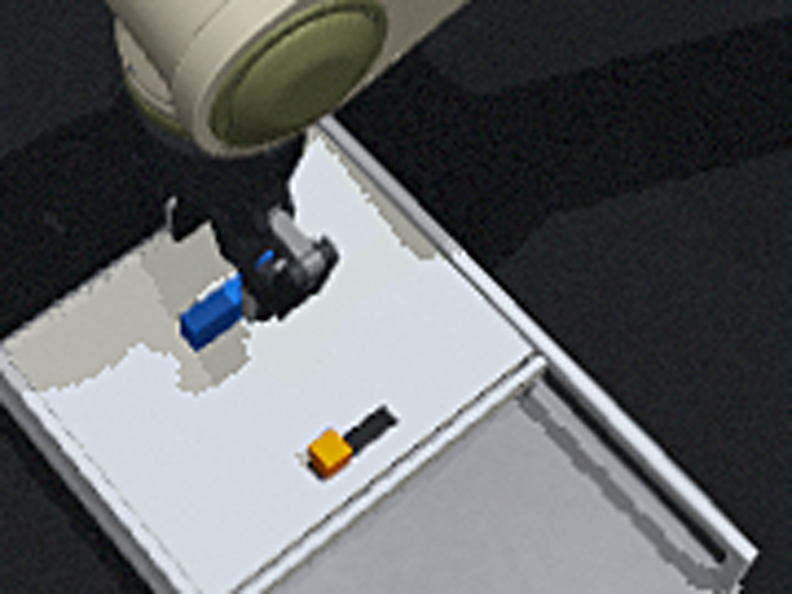

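The catch at (330,453) in the crop now sits at the other end of its slot. I'll grip the handle again.

Request:
servo_tool --rows '[0.6, -0.002, 0.0055, -0.015, 0, 0, 0, 0.6, 0, 0, -0.02, 0, 0, 0, 0.3, 0, 0, 0, 0, 0, 0, 0, 0, 0, 0, 0, 0, 0, 0, 0, 0, 0, 0, 0, 0, 0, 0, 0, 0, 0, 0, 0, 0, 0, 0.002, 0, 0, 0, 0, 0, 0, 0.004, 0, 0, 0, 0, 0, 0, 0.006, 0, 0, 0, 0]' --force 40

```text
time_s: 6.75
position: [0.5928, 0.0495, 0.0593]
tool_rot: [[0.999, 0.003, 0.032], [-0.032, -0.001, 0.999], [0.003, -1.0, -0.001]]
ft_force: [3.1, -2.3, 1.6]
grip_width: 0.0129
```

The cover is free. Opening it.

Request:
servo_tool --rows '[0, 0.0005, 0.012, 0, 0, 0, 0, 0, 0.0005, 0.015, 0, 0, 0, 0, 0, 0.0005, 0.015, 0, 0, 0, 0, 0, 0.0005, 0.015, 0, 0, 0, 0, 0, 0.0005, 0.015, 0, 0, 0, 0, 0, 0.0005, 0.015, 0, 0, 0, 0, 0, 0.0005, 0.015, 0, 0, 0, 0, 0, 0.0005, 0.012, 0, 0, 0, 0, 0, 0.0005, 0.008, 0, 0, 0, 0, 0, 0, 0.004, 0, 0, 0, 0]'

```text
time_s: 7.58
position: [0.5976, 0.1774, 0.0593]
tool_rot: [[1.0, 0.004, 0.03], [-0.03, -0.0, 1.0], [0.004, -1.0, -0.0]]
ft_force: [4.7, -23.0, 3.2]
grip_width: 0.0127
```

Request:
servo_tool --rows '[0, 0, 0.002, 0, 0, 0, 0, 0, 0, 0, 0, 0, 0, 0]'

```text
time_s: 7.75
position: [0.5976, 0.1772, 0.0593]
tool_rot: [[1.0, 0.004, 0.031], [-0.031, -0.003, 1.0], [0.004, -1.0, -0.003]]
ft_force: [3.9, -9.9, 3.8]
grip_width: 0.0128
```

Request:
servo_tool --rows '[0, 0, -0.002, 0, 0, 0, 0, 0.3, 0, 0, 0, 0, 0, 0, 0.6, 0, 0, 0, 0, 0, 0, 0.6, 0, 0, 0.035, 0, 0, 0, 0.6, 0, 0, 0.035, 0, 0, 0, 0.6, 0, -0.02, 0.03, 0, 0, 0, 0.6, -0.02, -0.034, 0.01, 0, 0, 0, 0.6, -0.02, -0.034, 0, 0, 0, 0, 0.6, -0.02, -0.034, 0, 0, 0, 0, 0.6, -0.02, -0.034, 0, 0, 0, 0]'

```text
time_s: 8.58
position: [0.5147, 0.0194, 0.1683]
tool_rot: [[1.0, -0.001, 0.03], [-0.03, 0.0, 1.0], [-0.001, -1.0, 0.0]]
ft_force: [1.6, -0.5, 0.3]
grip_width: 0.0512
```

Request:
servo_tool --rows '[0.6, -0.015, -0.034, 0, 0, 0, 0, 0.6, -0.01, -0.034, 0, 0, 0, 0, 0.6, 0, -0.034, 0, 0, 0, 0, 0.6, 0, -0.034, 0, 0, 0, 0, 0.6, 0, -0.034, 0, 0, 0, 0, 0.6, 0, 0, 0, 0, 0, 0]'

```text
time_s: 9.08
position: [0.4913, -0.1545, 0.1681]
tool_rot: [[0.999, -0.0, 0.035], [-0.035, -0.001, 0.999], [-0.0, -1.0, -0.001]]
ft_force: [-0.3, 1.2, -1.0]
grip_width: 0.051
```

```bash
python3 - <<'E'
from h import *
s=env.observe();print(s['time_s'],s['position'],s['ft_force'])
im=env.get_image("top");cv2.imwrite("pics/t3f.png",im[:,:,::-1]);crop(im,(140,90,300,210),4.8,"t3.png")
im=env.get_image("scene");cv2.imwrite("pics/s3f.png",im[:,:,::-1]);crop(im,(195,215,390,360),4,"s3.png")
E
```

```text
9.0833 [ 0.49126664 -0.15453252  0.16809989] [-0.25216648  1.210735   -0.96901278]
```

View pics/t3.png

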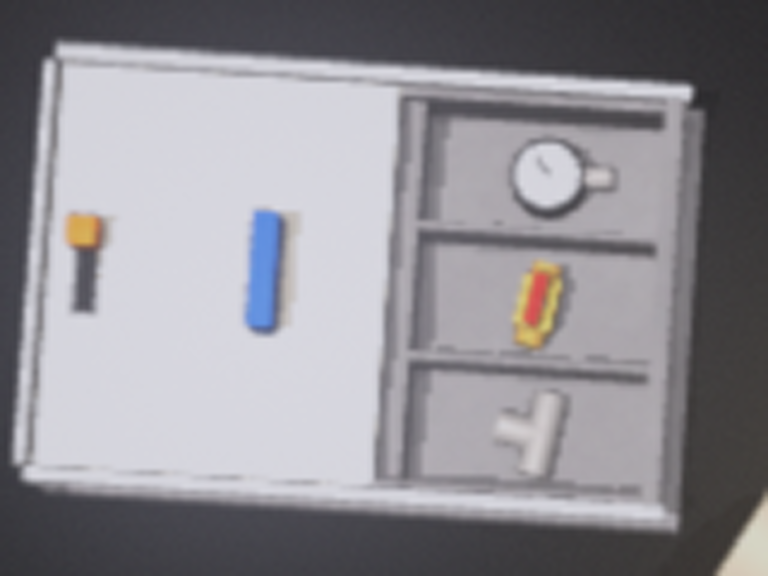

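View pics/s3.png

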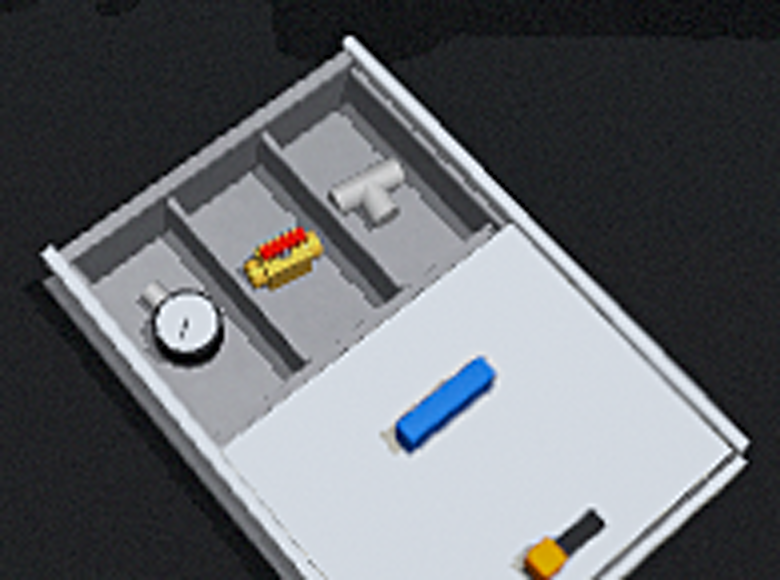

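The valve is in the middle compartment: its red bar is at about (537,300) in the top crop and (284,243) in the scene crop. The gauge is on the +x side and the tee on the -x side. Measuring the bar now.

```bash
python3 - <<'E'
from h import *
p=[0.5928,0.0421,-.0374];c,s=np.cos(p[2]),np.sin(p[2])
for n,b in(("top",(235,140,265,165)),("scene",(250,265,285,290))):
    im=cv2.imread(f"pics/{n[0]}3f.png")[:,:,::-1]
    h=cv2.cvtColor(im,cv2.COLOR_RGB2HSV)
    m=seg(im,(0,150,90),(8,255,255),b)|seg(im,(172,150,90),(180,255,255),b)
    for nm,mm,z in(("red",m,.041),("brass",seg(im,(15,120,60),(35,255,255),b)|m,.025)):
        pts=cv2.findNonZero(mm)[:,0].astype(float);W=np.array([atz(n,q,z)[:2] for q in pts]);ce=W.mean(0)
        u,S,v=np.linalg.svd(W-ce);ax=v[0]*np.sign(v[0][0]);e=(W-ce)@v.T
        d=ce-p[:2];print(n,nm,len(pts),ce.round(4),"yaw",np.degrees(np.arctan2(ax[1],ax[0])).round(1),"ext",np.ptp(e,0).round(4),"mid",(ce+((e.max(0)+e.min(0))/2)@v).round(4),"case",(c*d[0]+s*d[1]).round(4),(-s*d[0]+c*d[1]).round(4))
E
```

```text
top red 20 [0.5921 0.0415] yaw -10.3 ext [0.0235 0.0047] mid [0.5923 0.0415] case -0.0007 -0.0006
top brass 58 [0.5903 0.0418] yaw -13.2 ext [0.0399 0.0146] mid [0.5906 0.0414] case -0.0025 -0.0003
scene red 38 [0.5948 0.0419] yaw -10.3 ext [0.0269 0.0077] mid [0.5944 0.0422] case 0.002 -0.0001
scene brass 170 [0.596  0.0438] yaw -6.8 ext [0.0464 0.028 ] mid [0.5957 0.0439] case 0.0032 0.0018
```

Request:
servo_tool --rows '[0.45, 0.015, 0.028, 0, 0, 0, -1.5, 0.45, 0.015, 0.028, 0, 0, 0, -1.5, 0.45, 0.015, 0.028, 0, 0, 0, -1.5, 0.45, 0.015, 0.028, 0, 0, 0, -1.5, 0.45, 0.015, 0.028, 0, 0, 0, -1.5, 0.45, 0.015, 0.028, 0, 0, 0, -1.5, 0.45, 0.012, 0.028, 0, 0, 0, 0, 0.45, 0, 0, -0.03, 0, 0, 0, 0.45, 0, 0, -0.03, 0, 0, 0, 0.45, 0, 0, 0, 0, 0, 0]'

```text
time_s: 10.02
position: [0.5899, 0.0483, 0.1032]
tool_rot: [[0.983, -0.011, 0.185], [-0.185, 0.002, 0.983], [-0.011, -1.0, -0.0]]
ft_force: [-1.5, 0.2, -0.4]
grip_width: 0.0381
```

```bash
python3 - <<'E'
from h import *
s=env.observe();print(s['position'],s['tool_rot'].round(3).tolist())
im=env.get_image("scene");crop(im,(195,215,390,360),4,"s4.png")
E
```

```text
[0.58993362 0.04834811 0.103174  ] [[0.983, -0.011, 0.185], [-0.185, 0.002, 0.983], [-0.011, -1.0, -0.0]]
```

View pics/s4.png

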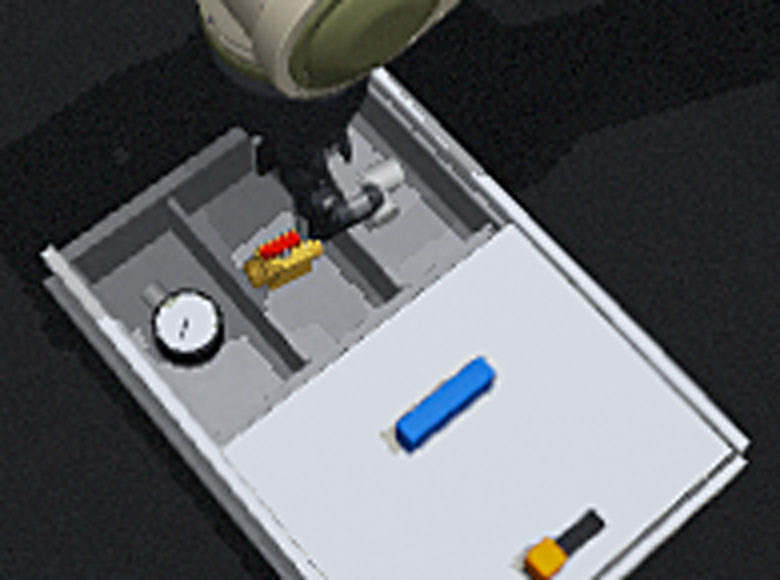

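Request:
servo_tool --rows '[0.45, 0.003, -0.0065, 0, 0, 0, 0, 0.45, 0, 0, -0.025, 0, 0, 0, 0.45, 0, 0, -0.02, 0, 0, 0, 0.45, 0, 0, 0, 0, 0, 0]'

```text
time_s: 10.4
position: [0.5955, 0.0388, 0.0621]
tool_rot: [[0.982, -0.003, 0.188], [-0.188, 0.0, 0.982], [-0.003, -1.0, -0.0]]
ft_force: [-0.1, -0.2, -0.7]
grip_width: 0.0386
```

Request:
servo_tool --rows '[0.45, -0.002, 0.0025, 0, 0, 0, 0, 0.45, 0, 0, -0.02, 0, 0, 0, 0.45, 0, 0, -0.02, 0, 0, 0, 0.45, 0, 0, -0.01, 0, 0, 0, 0.45, 0, 0, 0, 0, 0, 0]'

```text
time_s: 10.82
position: [0.5941, 0.0417, 0.0132]
tool_rot: [[0.982, -0.001, 0.188], [-0.188, 0.0, 0.982], [-0.001, -1.0, -0.0]]
ft_force: [-0.2, 1.0, -0.0]
grip_width: 0.0385
```

Request:
servo_tool --rows '[0.45, 0, 0, -0.003, 0, 0, 0, 0.3, 0, 0, 0, 0, 0, 0, 0.2, 0, 0, 0, 0, 0, 0, 0, 0, 0, 0, 0, 0, 0, 0, 0, 0, 0, 0, 0, 0, 0, 0, 0, 0, 0, 0, 0, 0, 0, 0, 0, 0, 0, 0]' --force 40

```text
time_s: 11.4
position: [0.5951, 0.0416, 0.0117]
tool_rot: [[0.982, 0.003, 0.187], [-0.187, -0.0, 0.982], [0.003, -1.0, 0.0]]
ft_force: [-0.6, -1.1, 6.3]
grip_width: 0.019
```

Gripped at 19 mm, which matches the 20 mm block. Lifting slowly and then checking.

Request:
servo_tool --rows '[0, 0, 0, 0.005, 0, 0, 0, 0, 0, 0, 0.015, 0, 0, 0, 0, 0, 0, 0.025, 0, 0, 0, 0, 0, 0, 0.03, 0, 0, 0, 0, 0, 0, 0.03, 0, 0, 0, 0, 0, 0, 0.025, 0, 0, 0, 0, 0, 0, 0, 0, 0, 0]'

```text
time_s: 11.98
position: [0.5962, 0.0416, 0.1461]
tool_rot: [[0.982, 0.009, 0.187], [-0.187, -0.001, 0.982], [0.009, -1.0, 0.001]]
ft_force: [0.8, 0.3, 0.3]
grip_width: 0.0192
```

```bash
python3 - <<'E'
from h import *
s=env.observe();print(s['position'],s['ft_force'],s['grip_width'])
im=env.get_image("scene");crop(im,(195,175,390,320),4,"s5.png")
E
```

```text
[0.59621649 0.0415534  0.14607279] [0.83392422 0.28135529 0.25989754] 0.019195529918890557
```

View pics/s5.png

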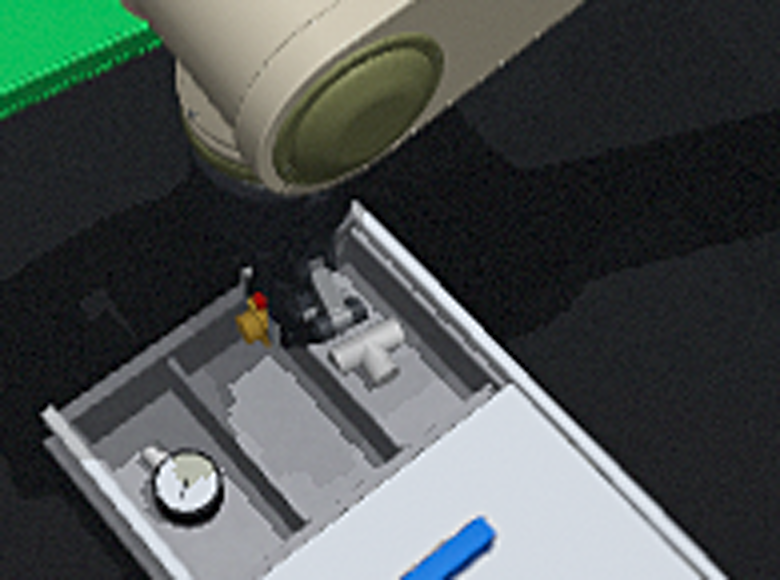

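The valve hangs in the gripper, handle up (crop (255,320)). The gauge and tee are untouched. Carrying it to the tray.

Request:
servo_tool --rows '[0, -0.003, -0.014, 0, 0, 0, 0, 0, -0.007, -0.028, 0, 0, 0, 0, 0, -0.008, -0.03, 0, 0, 0, 0, 0, -0.008, -0.03, 0, 0, 0, 0, 0, -0.008, -0.03, 0, 0, 0, 0, 0, -0.008, -0.03, 0, 0, 0, 0, 0, -0.008, -0.03, 0, 0, 0, 0, 0, -0.008, -0.03, 0, 0, 0, 0, 0, -0.008, -0.03, 0, 0, 0, 0, 0, -0.008, -0.03, 0, 0, 0, 0]'

```text
time_s: 12.87
position: [0.5186, -0.242, 0.1389]
tool_rot: [[0.982, -0.003, 0.188], [-0.188, 0.002, 0.982], [-0.003, -1.0, 0.001]]
ft_force: [0.8, -0.2, -1.9]
grip_width: 0.0193
```

Request:
servo_tool --rows '[0, -0.008, -0.028, 0, 0, 0, 0, 0, -0.006, -0.018, 0, 0, 0, 0, 0, -0.002, -0.008, 0, 0, 0, 0, 0, 0, 0, 0, 0, 0, 0, 0, 0, 0, -0.03, 0, 0, 0, 0, 0, 0, -0.03, 0, 0, 0, 0, 0, 0, -0.03, 0, 0, 0, 0, 0, 0, -0.02, 0, 0, 0, 0, 0, 0, 0, 0, 0, 0]'

```text
time_s: 13.62
position: [0.5026, -0.2913, 0.026]
tool_rot: [[0.982, -0.007, 0.186], [-0.186, 0.006, 0.982], [-0.008, -1.0, 0.005]]
ft_force: [-0.8, 0.3, -0.7]
grip_width: 0.0191
```

```bash
python3 - <<'E'
from h import *
s=env.observe();print(s['position'],s['ft_force'],s['grip_width'],s['tool_rot'].round(3).tolist())
im=env.get_image("scene");crop(im,(140,90,290,215),5,"s6.png")
im=env.get_image("top");crop(im,(340,140,430,300),3.7,"t6.png")
E
```

```text
[ 0.50260907 -0.29131988  0.0260406 ] [-0.75725708  0.2841526  -0.67640491] 0.019092799529146835 [[0.982, -0.007, 0.186], [-0.186, 0.006, 0.982], [-0.008, -1.0, 0.005]]
```

View pics/s6.png

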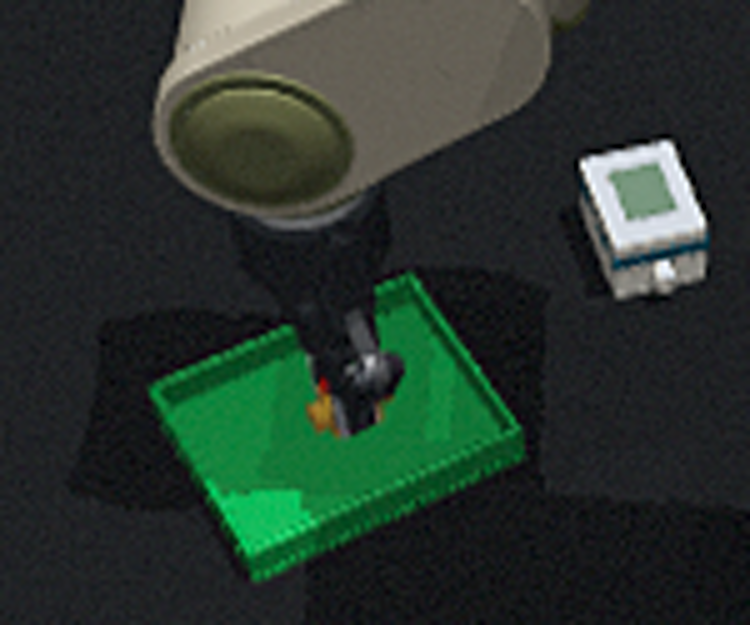

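The valve is over the middle of the tray (crop (345,405)). Lowering it gently.

Request:
servo_tool --rows '[0, 0, 0, -0.006, 0, 0, 0, 0, 0, 0, -0.005, 0, 0, 0, 0, 0, 0, -0.003, 0, 0, 0, 0, 0, 0, 0, 0, 0, 0]'

```text
time_s: 14.05
position: [0.5042, -0.2942, 0.0162]
tool_rot: [[0.982, -0.0, 0.187], [-0.187, 0.0, 0.982], [-0.0, -1.0, 0.0]]
ft_force: [0.8, -0.4, -1.7]
grip_width: 0.0189
```

Request:
servo_tool --rows '[0, 0, 0, -0.003, 0, 0, 0, 0, 0, 0, -0.002, 0, 0, 0, 0, 0, 0, 0, 0, 0, 0, 0, 0, 0, 0, 0, 0, 0]'

```text
time_s: 14.38
position: [0.5042, -0.2943, 0.0113]
tool_rot: [[0.982, -0.0, 0.187], [-0.187, 0.0, 0.982], [-0.0, -1.0, 0.0]]
ft_force: [0.3, -0.5, -1.3]
grip_width: 0.0196
```

Request:
servo_tool --rows '[0, 0, 0, -0.001, 0, 0, 0, 0, 0, 0, -0.001, 0, 0, 0, 0, 0, 0, 0, 0, 0, 0]'

```text
time_s: 14.63
position: [0.5044, -0.2944, 0.0097]
tool_rot: [[0.982, 0.0, 0.187], [-0.187, -0.0, 0.982], [0.0, -1.0, -0.0]]
ft_force: [-0.0, 1.1, 3.3]
grip_width: 0.0188
```

Contact at exactly the predicted height of 9.7 mm. Releasing.

Request:
servo_tool --rows '[0.25, 0, 0, 0, 0, 0, 0, 0.35, 0, 0, 0, 0, 0, 0, 0.5, 0, 0, 0, 0, 0, 0, 0.5, 0, 0, 0, 0, 0, 0, 0.5, 0, 0, 0.01, 0, 0, 0, 0.5, 0, 0, 0.02, 0, 0, 0, 0.5, 0, 0, 0.03, 0, 0, 0, 0.5, 0, 0, 0.03, 0, 0, 0, 0.5, 0, 0, 0.03, 0, 0, 0, 0.5, 0, 0, 0.02, 0, 0, 0]'

```text
time_s: 15.47
position: [0.5047, -0.2946, 0.1531]
tool_rot: [[0.982, 0.003, 0.187], [-0.187, -0.003, 0.982], [0.003, -1.0, -0.002]]
ft_force: [-0.2, 0.0, 0.1]
grip_width: 0.0426
```

Request:
servo_tool --rows '[0.6, 0, 0.02, 0, 0, 0, 1.5, 0.6, 0.005, 0.034, 0, 0, 0, 1.5, 0.6, 0.007, 0.034, 0, 0, 0, 1.5, 0.6, 0.007, 0.034, 0, 0, 0, 1.5, 0.6, 0.007, 0.034, 0, 0, 0, 1.5, 0.6, 0.007, 0.034, 0, 0, 0, 1.5, 0.6, 0.007, 0.034, 0, 0, 0, 0, 0.6, 0.007, 0.034, 0, 0, 0, 0, 0.6, 0.007, 0.034, 0, 0, 0, 0, 0.6, 0.007, 0.034, 0, 0, 0, 0]'

```text
time_s: 16.3
position: [0.5653, 0.0334, 0.1502]
tool_rot: [[1.0, 0.001, 0.031], [-0.031, -0.0, 1.0], [0.001, -1.0, -0.0]]
ft_force: [0.3, 0.2, 0.5]
grip_width: 0.0512
```

```bash
python3 - <<'E'
from h import *
s=env.observe();print(s['position'],s['ft_force'],s['grip_width'],s['tool_rot'].round(3).tolist())
im=env.get_image("scene");crop(im,(140,90,290,215),5,"s7.png")
E
```

```text
[0.56531236 0.03344844 0.15020803] [0.26403274 0.19503064 0.48096652] 0.05121131259804168 [[1.0, 0.001, 0.031], [-0.031, -0.0, 1.0], [0.001, -1.0, -0.0]]
```

View pics/s7.png

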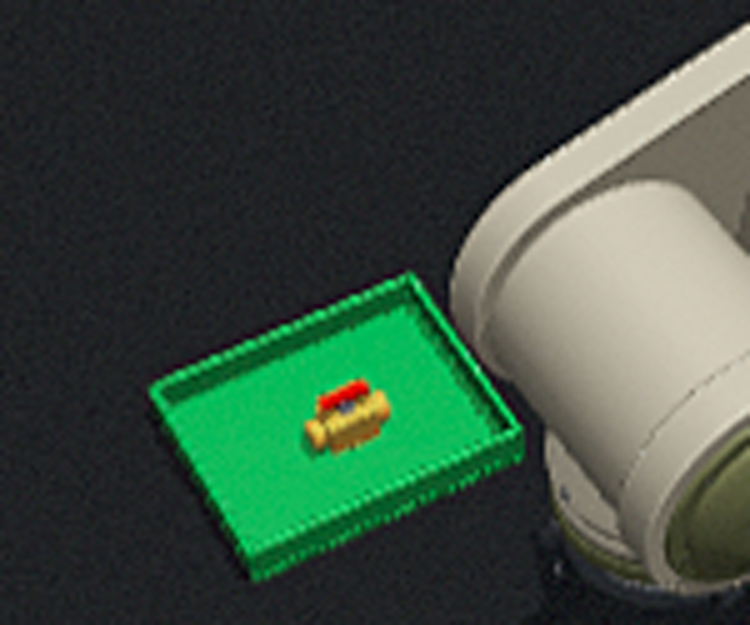

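The valve stands upright in the tray (crop (347,412)). Back to the handle at (0.597,0.177).

Request:
servo_tool --rows '[0.6, 0.007, 0.03, 0, 0, 0, 0, 0.6, 0.007, 0.03, 0, 0, 0, 0, 0.6, 0.007, 0.03, 0, 0, 0, 0, 0.6, 0.007, 0.03, 0, 0, 0, 0, 0.6, 0.003, 0.02, -0.02, 0, 0, 0, 0.6, 0, 0, -0.02, 0, 0, 0, 0.6, 0, 0, 0, 0, 0, 0, 0.6, 0, 0, 0, 0, 0, 0]'

```text
time_s: 17.02
position: [0.5959, 0.1715, 0.1094]
tool_rot: [[1.0, -0.002, 0.031], [-0.031, -0.0, 1.0], [-0.002, -1.0, -0.0]]
ft_force: [0.1, -0.3, 1.7]
grip_width: 0.0515
```

Request:
servo_tool --rows '[0.6, 0.001, 0.0055, 0, 0, 0, 0, 0.6, 0, 0, -0.025, 0, 0, 0, 0.6, 0, 0, -0.025, 0, 0, 0, 0.3, 0, 0, 0, 0, 0, 0, 0, 0, 0, 0, 0, 0, 0, 0, 0, 0, 0, 0, 0, 0, 0, 0, 0, 0, 0, 0, 0, 0, 0, 0, 0, 0, 0, 0]' --force 40

```text
time_s: 17.68
position: [0.5984, 0.1771, 0.0616]
tool_rot: [[0.999, 0.004, 0.032], [-0.032, 0.0, 0.999], [0.004, -1.0, 0.0]]
ft_force: [-0.8, -2.0, 6.8]
grip_width: 0.0127
```

Gripped. Closing the cover by 145 mm, slowing towards the end.

Request:
servo_tool --rows '[0, 0, -0.006, 0, 0, 0, 0, 0, -0.0005, -0.012, 0, 0, 0, 0, 0, -0.0005, -0.015, 0, 0, 0, 0, 0, -0.0005, -0.015, 0, 0, 0, 0, 0, -0.0005, -0.015, 0, 0, 0, 0, 0, -0.0005, -0.015, 0, 0, 0, 0, 0, -0.0005, -0.015, 0, 0, 0, 0, 0, -0.0005, -0.015, 0, 0, 0, 0, 0, -0.0005, -0.012, 0, 0, 0, 0, 0, -0.0005, -0.01, 0, 0, 0, 0]'

```text
time_s: 18.52
position: [0.5935, 0.0467, 0.0616]
tool_rot: [[0.999, 0.003, 0.032], [-0.032, 0.001, 0.999], [0.003, -1.0, 0.001]]
ft_force: [-1.2, 2.8, 8.0]
grip_width: 0.013
```

Request:
servo_tool --rows '[0, -0.0005, -0.006, 0, 0, 0, 0, 0, 0, -0.005, 0, 0, 0, 0, 0, 0, -0.003, 0, 0, 0, 0, 0, 0, -0.002, 0, 0, 0, 0, 0, 0, 0, 0, 0, 0, 0]'

```text
time_s: 18.93
position: [0.5929, 0.0321, 0.0616]
tool_rot: [[0.999, 0.003, 0.032], [-0.032, 0.002, 0.999], [0.003, -1.0, 0.002]]
ft_force: [-2.7, 5.1, 8.7]
grip_width: 0.0128
```

Request:
servo_tool --rows '[0, 0, -0.002, 0, 0, 0, 0, 0, 0, -0.002, 0, 0, 0, 0, 0, 0, 0, 0, 0, 0, 0]'

```text
time_s: 19.18
position: [0.5929, 0.0319, 0.0617]
tool_rot: [[0.999, 0.004, 0.031], [-0.031, 0.008, 0.999], [0.003, -1.0, 0.008]]
ft_force: [-0.4, 25.2, 9.1]
grip_width: 0.013
```

Firm stop at home (25 N). Releasing with a slight bias towards home, then retreating.

Request:
servo_tool --rows '[0, 0, 0.002, 0, 0, 0, 0, 0.3, 0, 0, 0, 0, 0, 0, 0.6, 0, 0, 0, 0, 0, 0, 0.6, 0, 0, 0, 0, 0, 0, 0.6, 0, 0, 0.02, 0, 0, 0, 0.6, 0, 0, 0.03, 0, 0, 0, 0.6, 0, 0, 0.03, 0, 0, 0, 0.6, 0, 0, 0.03, 0, 0, 0, 0.6, -0.03, -0.02, 0.01, 0, 0, 0, 0.6, -0.03, -0.02, 0, 0, 0, 0]'

```text
time_s: 20.02
position: [0.5333, -0.0114, 0.1821]
tool_rot: [[1.0, 0.006, 0.03], [-0.03, -0.002, 1.0], [0.006, -1.0, -0.002]]
ft_force: [1.4, -0.8, -0.5]
grip_width: 0.051
```

Request:
servo_tool --rows '[0.6, -0.03, -0.02, 0, 0, 0, 0, 0.6, -0.03, -0.02, 0, 0, 0, 0, 0.6, -0.03, -0.02, 0, 0, 0, 0, 0.6, -0.02, -0.02, 0, 0, 0, 0, 0.6, 0, 0, 0, 0, 0, 0]'

```text
time_s: 20.43
position: [0.4195, -0.0931, 0.1797]
tool_rot: [[0.999, -0.001, 0.035], [-0.035, -0.001, 0.999], [-0.001, -1.0, -0.001]]
ft_force: [0.4, 0.3, 0.3]
grip_width: 0.0512
```

```bash
python3 - <<'E'
from h import *
s=env.observe();print(s['time_s'],s['position'],s['ft_force'])
im=env.get_image("scene");cv2.imwrite("pics/s8.png",im[:,:,::-1])
im0=cv2.imread("pics/scene0.png")[:,:,::-1]
for i in(im0,im):
    m=seg(i,(105,120,80),(125,255,255),(240,240,290,290));M=cv2.moments(m,True);print(M['m00'],M['m10']/M['m00'],M['m01']/M['m00'])
im=env.get_image("top");cv2.imwrite("pics/t8.png",im[:,:,::-1])
m=seg(im,(105,120,80),(125,255,255),(240,120,270,180));M=cv2.moments(m,True);print(M['m00'],M['m10']/M['m00'],M['m01']/M['m00'],"before 254.1 149.9")
E
```

```text
20.4333 [ 0.41950893 -0.09310067  0.17971181] [0.44840158 0.315695   0.33409199]
226.0 262.7345132743363 267.73893805309734
225.0 262.75111111111113 267.72444444444443
101.0 254.01980198019803 149.92079207920793 before 254.1 149.9
```

View pics/s8.png

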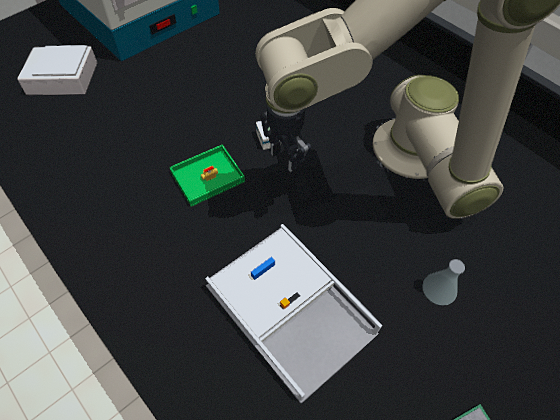

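View pics/t8.png

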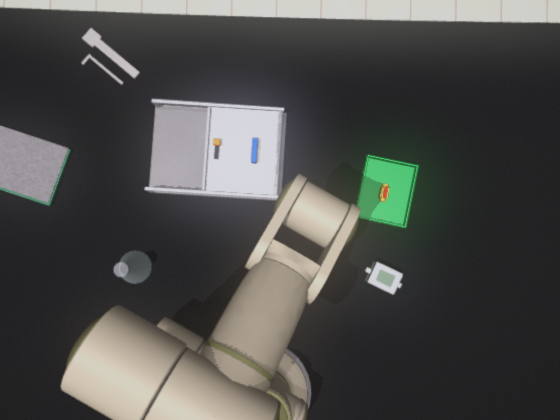

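The cover handle is back on its starting pixels (scene (262.7,267.7), top (254.0,149.9)). The valve stands in the tray at (208,173), and the flask at (443,282) and meter at (385,278 in the top view) are unmoved. Handing in.

```bash
python3 -c "
from rig import env
print(env.close_job())"
```

```text
the job is handed in; nothing more can be done
None
```

The brass valve is standing on its base, handle up, in the middle of the green tray, and the white cover is fully home. I handed the job in at about 20.5 s of the 72 s allowed.

- **Catch:** The cover stopped after 2 mm, with 34 N on the wrist, so the catch was locking where it stood. I slid it to the +x end of its slot and the cover then opened freely, its full 145 mm, to the stop. I left the catch at that unlocked end.
- **Valve:** I gripped it in the middle compartment (19 mm reading on the 20 mm block) and lowered it until it touched the tray floor at the height I expected. I then released it, and the pictures show it upright.
- **Cover:** I pushed it shut until it stopped dead with 25 N on the wrist. Afterwards the handle lay within 0.1 pixel of its starting place in both cameras.
- **Other things:** In the last pictures the flask and flow meter look unmoved, though I judged that by eye. I last saw the gauge and tee in their compartments just after lifting the valve; the closed cover hides them now.

No check failed. Two small disagreements: the jaw opening read about 1 mm less than the true sizes throughout, and the two cameras differed by about 3 mm in x on the valve and by about 4 mm on the tray. My first grip on the catch was slightly off centre and put 26 N of sideways force on the wrist, so I re-centred before sliding it.

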